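# Roll a sterilisation capsule past the code reader on a tilting trough

## Robot

A 6-joint arm with a two-finger parallel gripper is mounted at the origin on the work surface. World frame = base frame: x ahead of the robot, y to its left, z up, the work surface at z = 0. Lengths are in m, angles in degrees, forces in N, time in s.
With the tool pointing down it reaches from about 0.375 to 0.9 m from the base axis. Payload 3.1 kg.
Tool frame: the origin (TCP) lies on the centre line of the jaws, within the pads' length; the fingertips stand 19 mm ahead of it and the grasp point (between the pads) is the TCP (tips_ahead is the distance from the TCP to the fingertips, in m); z points along the fingers, y is the line along which they close (so a half turn about z gives the same grasp; the last joint's range is limited). The gripper opens to 87 mm and grips with 3 to 60 N. Pads are 19 mm wide; open, the fingers measure 117 mm over their backs; the gripper's body (75 mm by 190 mm) begins 51 mm behind the grasp point.
Start: joints at [-79.383, 30.224, 82.088, -0, 67.689, -10.227], TCP at [0.222, -0.584, 0.242] pointing down, gripper open.
Joint ranges: [-176.69, 176.69], [-43.24, 126.21], [12.49, 139.97], [-82, 262], [0, 151.66], [-163.58, 163.58]. Speed limits (degrees/s): [159.86, 159.86, 180, 180, 180, 180].

## Interface

Orientations are given as a 3x3 rotation matrix whose columns are the frame's x, y, z axes.
In Python, from rig import read_state, capture, hand_in, trace, landmark_of, tips_ahead gives the robot as it stands.
- The arm moves only by the shell command python3 -m jog 'ROWS'. ROWS is JSON, a list of rows, each an object of numbers: "tx", "ty", "tz": the shift along the tool's x, y, z in cm; "roll": the turn about the tool's z in rad; "jaw": the opening, from 0 (shut) to 1 (fully open). A call has 1 to 8 rows; each row shifts and turns the commanded pose from where the row before left it, along the tool's axes as they then stand; what a row does not reach is not made up. A row lasts 1/10 s, in which the tool goes at most 50 mm and 8.59 degrees, less where a joint would pass 70% of its speed; a pose out of reach is approached as far as the arm can. A call with a gripper value outside its range is refused whole. The fingers move at their own pace and stop on an object; the grip force is fixed at half the most. Time passes only in rows, so rows that do not move let the fingers close. It gives the time, the measured TCP pose, the force, the opening and the grip force at its end, in the units of the state.
- read_state(): the state, without advancing time (a new reading comes with each control period).
- capture(name): name is "scene" or "top" or "wrist"; returns a dict with "img" (384x512x3 uint8, red, green, blue), "vertical_fov" (degrees; the focal length in pixels is half the picture's height over the tangent of half this angle, whatever the lens; pixels are square), "cx", "cy" (the principal point, pixels), "cam_to_world" (4x4, takes a point from camera to world coordinates); the wrist camera has in their place "tool_from_camera" (4x4, takes a point from camera to tool coordinates, whose origin is the TCP and whose axes are the flange's). Camera axes: x right, y up, looking along -z (the intrinsics and any distortion apply to the point x, -y, -z); pixel columns grow to the right and rows downward; lengths in m; the calibration is good to about 2 mm. A picture is of the moment at which its call begins: read the wrist's pose just before it. There is no depth.
- hand_in(): hands the job in; it is judged then, once.
Trained networks look in the newest picture that a camera, given by its name, has taken for a name from the list of things; names that differ only in an ending like _2 or _b are one class to them, and where a whole thing is asked for, a point or a joint stands for the part that bears it (a point fixed in the world has none). Each returns a list of dicts, best first, with "p" (0 to 1); they miss things now and then, are a little off and sometimes report something else, mostly with a low value. They report only what shows in the picture. A call takes as long as a camera call.
- trace(camera, thing): "pixels" (384x512 bool, what is visible of it) and "bbox" ([left, top, width, height] in pixels, round what is visible of it).
- landmark_of(camera, thing): "point" ([row, column] in pixels: a listed point, or the origin of a listed thing).
The state is a dict: "time_s": time; "joint_positions": joint angles; "qvel": joint speeds; "tau": joint torques, N m; "position": TCP position; "tcp_rot": TCP orientation; "force": force on the tool from outside, world axes, zero at the start; "moment": the same for the moment, N m; "opening": opening from 0.0 (shut) to 1.0 (fully open); "grasp_force": force on a finger pad.
Only numpy, scipy, OpenCV 4.12 (cv2) and the standard library are available. Lean on these libraries where they do the work, as an engineer would, in place of code of your own. Each camera call takes 0.05 s, during which the arm holds its last target. There are 200 camera calls.

## Task

Take hold of one of the two ball knobs of the tilting trough and, by tilting it, roll the steel capsule out of the blue end until it is centred between the two yellow prongs of the code reader; hold it still there for four seconds so that its code is read. Then roll it gently on to the green end, tip the trough fully down on that side, let go of the knob and draw back. Never touch the capsule itself, never let it race along the trough, and leave the things lying around where they are.

Things in the scene. Friction and masses are not known exactly. Their poses are not given: they have to be found in the camera images.
- stand: Fixed steel stand of the trough; origin at the centre of its underside on the table, base plate 220 x 160 x 10 mm. Its y axis runs along the trough, from the blue end (-y) to the green end (+y); its x axis points across the trough to the reader. The hinge axis is parallel to this x axis, 120 mm straight above this origin.
- tray (a joint): Angle of the trough about its hinge, rad: 0 level, positive raises the green (+y) end; stops at +0.12 and -0.12. At the start it rests at +0.12 (blue end down). Trough about 0.8 kg, balanced about the hinge, little friction (0.02 N m) and damping, no spring: let go, it drops to the stop on the side where the capsule lies.
- tray_mid (a point): Point on the hinge axis, in the middle of the top face of the trough's flat floor. The floor is 440 mm long and 126 mm wide inside, with walls all round 44 mm high and 4 mm thick. A blue wall and floor strip mark the -y end, green ones the +y end.
- knob_in (a point): Centre of the black ball knob (32 mm across) beyond the blue end of the trough: 280 mm from the hinge axis along the trough, 25 mm above the plane of the floor, on a 10 mm rod that comes up from below; free on all other sides. It turns with the trough, about 33 mm up or down from level.
- knob_out (a point): Centre of the like black ball knob beyond the green end: 280 mm from the hinge axis along the trough, 25 mm above the plane of the floor.
- capsule: Loose steel capsule, two blue bands, 70 mm diameter, 120 mm long, round ends, 0.35 to 0.7 kg; origin at its centre. It lies across the trough at the blue end and rolls without slipping, accelerating to the low end at 6.8 m/s2 per rad of tilt; rolling resistance equals about 0.014 rad of tilt (on less it stays put). Its centre can travel 185 mm either side of the hinge.
- reader: Fixed code reader at the far side of the trough, 265 mm high, post and white head; origin on the table, axes parallel to the stand's, 100 mm from the stand's origin along the stand's x and -60 to +70 mm along its y. The capsule is centred for reading when its centre has y = 0 in this frame.
- fork (a point): Point midway between the two yellow prongs of the reader, over the trough's middle, 240 mm above the table: same y as the reader's origin. The prongs run across the trough, 76 mm apart inside and end about here; the capsule passes below them.
- dish: Bystander: round steel dish, 110 mm wide, 45 mm high, on the table beyond the trough; origin at the centre of its underside.
- oil: Bystander: white bottle, 48 mm wide, 120 mm high, on the table beyond the trough; origin at the centre of its underside.
- forceps: Bystander: steel forceps 110 mm long, 9 mm high, lying on the table in front of the trough; origin in its middle on the underside.

How it is judged (in metres and radians):
On the way, in this order (a step that is already met when the one before it is completed fails the run):
1. the capsule stays within 15 mm of the middle of the reader's fork, slower than 0.05 m/s, for 3.5 s (y of capsule in the frame of reader between -0.015 and 0.015 m and linear speed of capsule below 0.05 m/s), for 3.5 s.
2. the capsule has come to the green end (y of capsule in the frame of stand above 0.165 m), for 0.2 s.
At the end, for the whole second after the job is handed in: The capsule lies at rest in the trough at its green end (its centre more than 165 mm from the hinge plane), the trough is tipped fully down on that side (below -0.10 rad), and the knob is released (y of capsule in the frame of stand above 0.165 m and value of joint tray below -0.1 rad and linear speed of capsule below 0.03 m/s and z of capsule in the frame of stand between 0.11 and 0.15 m); the robot touches nothing.
It fails at once if the robot touches the capsule (contact force between any of the arm, the fingers and capsule above 0.5 N).
It fails at once if the capsule races (over 0.4 m/s) (linear speed of capsule above 0.4 m/s).
It fails at once if the capsule leaves the trough (z of capsule in the frame of stand below 0.09 m).
It fails at once if a bystander is moved by more than 30 mm (distance of any of dish, oil, forceps from where it was at the start of the episode above 0.03 m).
It also fails if it takes over 58 s, if anything falls off the work surface, if the arm or the gripper's body presses on something with over 40 N, if the wrist force passes 120 N, or if a joint passes its speed limit or range.

## Working session

There is one attempt and no reset: what is moved stays moved. The work goes in short steps, Python scripts to look and compute and a shell command to move; the robot and the scene stay as the last step left them, time stands still between calls to the robot, and variables do not carry over. Pictures are saved under pics/ and viewed, at most 10 in all, crops included, and the job is handed in when it is done.

```bash
mkdir -p pics; cat > h.py <<'E'
import numpy as np, cv2
from rig import *
def f_of(c): return 192/np.tan(np.radians(c["vertical_fov"])/2)
def proj(c,P):
    M=np.linalg.inv(c["cam_to_world"]); p=M[:3,:3]@np.array(P)+M[:3,3]; f=f_of(c)
    return np.array([c["cy"]-f*p[1]/-p[2], c["cx"]+f*p[0]/-p[2]])
def ray(c,rc):
    f=f_of(c); d=np.array([(rc[1]-c["cx"])/f,-(rc[0]-c["cy"])/f,-1.0]); M=np.array(c["cam_to_world"])
    d=M[:3,:3]@d; return M[:3,3],d/np.linalg.norm(d)
def atz(c,rc,z):
    o,d=ray(c,rc); return o+d*(z-o[2])/d[2]
def tri(l):
    A=np.zeros((3,3));b=np.zeros(3)
    for o,d in l:
        Q=np.eye(3)-np.outer(d,d);A+=Q;b+=Q@o
    return np.linalg.solve(A,b)
E
python3 - <<'E'
from h import *
C={}
for n in("scene","top"):
    C[n]=c=capture(n); cv2.imwrite(f"pics/{n}0.png",c["img"][:,:,::-1])
    print(n,{k:np.round(v,3).tolist() for k,v in c.items() if k!="img"})
names="stand tray_mid knob_in knob_out capsule reader fork dish oil forceps".split()
for t in names:
    R=[]
    for n in C:
        r=landmark_of(n,t); print(t,n,[(np.round(x["point"],1).tolist(),round(x["p"],2)) for x in r[:3]])
        if r:R.append(ray(C[n],r[0]["point"]))
    if len(R)==2:
        P=tri(R);print("   ",P.round(4),[round(float(np.linalg.norm(np.cross(P-o,d))),4) for o,d in R])
s=read_state();print(s["time_s"],s["position"],s["tcp_rot"])
E
```

```text
scene {'vertical_fov': 50.283, 'cx': 252.171, 'cy': 193.47, 'cam_to_world': [[0.247, -0.736, 0.631, 1.183], [0.969, 0.191, -0.156, -0.143], [-0.005, 0.65, 0.76, 0.905], [0.0, 0.0, 0.0, 1.0]]}
top {'vertical_fov': 44.633, 'cx': 249.216, 'cy': 189.366, 'cam_to_world': [[-0.008, 0.994, -0.108, 0.455], [-1.0, -0.008, -0.004, 0.028], [-0.005, 0.108, 0.994, 1.167], [0.0, 0.0, 0.0, 1.0]]}
stand scene [([225.1, 263.7], 0.94)]
stand top [([204.1, 243.3], 0.58)]
    [ 0.5455  0.0473 -0.0054] [0.0008, 0.0008]
tray_mid scene [([198.9, 265.0], 0.89)]
tray_mid top [([192.5, 244.7], 0.9)]
    [0.5615 0.0429 0.127 ] [0.0003, 0.0003]
knob_in scene [([211.6, 148.4], 0.89)]
knob_in top [([211.9, 365.3], 0.93)]
    [ 0.5163 -0.2359  0.1089] [0.0064, 0.0064]
knob_out scene [([174.4, 378.5], 0.7)]
knob_out top [([169.0, 117.5], 0.68)]
    [0.6071 0.3103 0.1907] [0.0003, 0.0003]
capsule scene [([201.6, 188.2], 0.69)]
capsule top [([207.7, 327.8], 0.84), ([213.3, 368.3], 0.43)]
    [ 0.5256 -0.1418  0.1306] [0.0004, 0.0004]
reader scene [([260.2, 246.1], 0.58)]
reader top [([163.0, 274.0], 0.82)]
    [ 0.6479 -0.029   0.0058] [0.0009, 0.0009]
fork scene [([201.4, 184.8], 0.65), ([212.3, 151.3], 0.2)]
fork top []
dish scene [([273.2, 349.3], 0.74), ([312.7, 189.1], 0.65)]
dish top [([126.8, 177.1], 0.63)]
    [ 0.7443  0.2148 -0.0023] [0.001, 0.001]
oil scene [([312.4, 190.4], 0.71), ([272.6, 346.8], 0.48)]
oil top [([124.5, 336.8], 0.86), ([276.9, 255.4], 0.55)]
    [ 0.7473 -0.1891 -0.0018] [0.0025, 0.0025]
forceps scene []
forceps top [([274.9, 253.8], 0.57)]
1.1 [ 0.22238431 -0.58405562  0.2415471 ] [[ 9.34574662e-01  3.55767060e-01  9.43588958e-08]
 [ 3.55767059e-01 -9.34574662e-01  3.81422897e-05]
 [ 1.36579557e-05 -3.56132478e-05 -9.99999999e-01]]
```

View pics/top0.png

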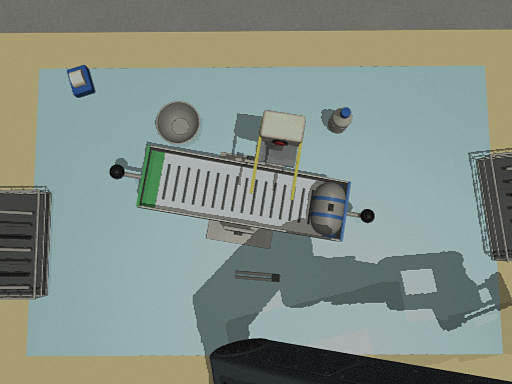

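View pics/scene0.png

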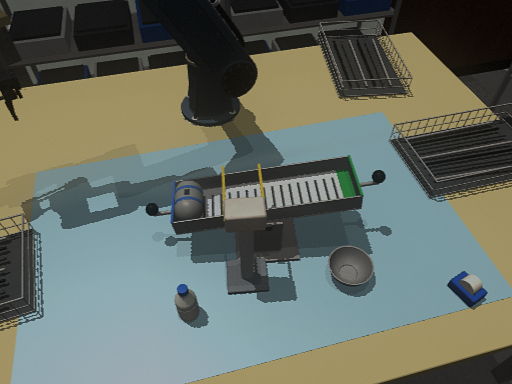

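Both knobs, the capsule (top: row 208, col 328) and the prongs (top: cols ~253 and 294, ending at rows ~192–198) match the network finds. The forceps are at (276,257) in the top view. I'll use the blue-end knob, and fit the stand pose first.

```bash
cat >> h.py <<'E'
def S2W(q,p):  # stand pose q=(x,y,yaw), local point
    c,s=np.cos(q[2]),np.sin(q[2]); return np.array([q[0]+c*p[0]-s*p[1],q[1]+s*p[0]+c*p[1],p[2]])
def trayp(y,h,t,x=0): return [x,y*np.cos(t)-h*np.sin(t),.12+y*np.sin(t)+h*np.cos(t)]
E
python3 - <<'E'
from h import *
from scipy.optimize import least_squares
C={n:capture(n) for n in("scene","top")}
t=.12; obs=[]
kn={"scene":{"knob_in":(210,152.5),"knob_out":(177,378.5)},"top":{"knob_in":(215.5,367),"knob_out":(171.5,116.5)}}
for n in C:
    g=cv2.cvtColor(C[n]["img"],cv2.COLOR_RGB2GRAY)
    for k,(r,c) in kn[n].items():
        w=g[int(r)-11:int(r)+12,int(c)-11:int(c)+12]<45
        nb,lab,st,ce=cv2.connectedComponentsWithStats(cv2.morphologyEx(w.astype(np.uint8),cv2.MORPH_OPEN,np.ones((5,5))))
        i=1+np.argmax(st[1:,4]); p=(int(r)-11+ce[i][1],int(c)-11+ce[i][0]);print(n,k,np.round(p,1),st[i,4])
        obs.append((n,trayp(-.28 if k=="knob_in" else .28,.025,t),p,1))
    for k,l in(("stand",[0,0,0]),("tray_mid",[0,0,.12])):
        r=landmark_of(n,k)
        if r: obs.append((n,l,r[0]["point"],.5))
F=lambda q:np.concatenate([w*(proj(C[n],S2W(q,l))-np.array(p)) for n,l,p,w in obs])
r=least_squares(F,[.56,.04,-.17+0],loss="soft_l1");q=r.x;print("q",q.tolist());print(F(q).reshape(-1,2).round(1).tolist())
kin=S2W(q,trayp(-.28,.025,t));print("knob_in",kin, "tri", )
for n,rc in(("top",(192,253)),("top",(198,294)),("top",(137,262)),("top",(140,302))):
    P=atz(C[n],rc,.24)-[q[0],q[1],0];c,s=np.cos(q[2]),np.sin(q[2]);print("prong",c*P[0]+s*P[1],-s*P[0]+c*P[1])
for n in C:
    for x in landmark_of(n,"reader")[:1]+landmark_of(n,"fork")[:1]:
        for z in(0,.24):
            P=atz(C[n],x["point"],z)-[q[0],q[1],0];print(n,z,x["p"],c*P[0]+s*P[1],-s*P[0]+c*P[1])
s_=read_state();R=np.array(s_["tcp_rot"]);d=kin-s_["position"]
print("tool shift cm",R.T@d*100,"tool y ang",np.degrees(np.arctan2(R[1,1],R[0,1])),"stand x ang",np.degrees(q[2]))
E
```

```text
scene knob_in [209.7 152. ] 110
scene knob_out [176.9 378.4] 111
top knob_in [214.6 365.1] 84
top knob_out [171.  116.5] 148
q [0.5583598757153312, 0.04473579578296019, -0.16876033431844403]
[[-0.4, 0.2], [-0.2, 0.4], [0.9, 0.4], [-0.5, 0.0], [-0.2, 1.8], [-0.0, -0.1], [-0.7, 0.8], [0.8, -0.7]]
knob_in [ 0.51116649 -0.23225176  0.1113008 ] tri
prong -0.004124911363317413 -0.02123020938424627
prong -0.0029279936019850974 -0.10359129206883322
prong 0.10887623468855581 -0.021356518510014653
prong 0.11563956989366611 -0.1018781764402609
scene 0 0.82 0.09498857945424748 -0.0541126735467993
scene 0.24 0.82 0.24130826800547023 -0.06110978188844709
top 0 0.88 0.0982740459946751 -0.05251756028369206
top 0.24 0.88 0.057662319186111116 -0.04859829913734691
tool shift cm [ 39.50359233 -22.60517329  13.0247741 ] tool y ang -69.15687397956975 stand x ang -9.66925490566363
```

```bash
cat >> h.py <<'E'
Q=[0.55836,0.04474,-0.16876]
def to_stand(P):
    P=np.array(P)-[Q[0],Q[1],0];c,s=np.cos(Q[2]),np.sin(Q[2]);return np.array([c*P[0]+s*P[1],-s*P[0]+c*P[1],P[2]])
def delta(target):
    s=read_state();R=np.array(s["tcp_rot"]);print(s["time_s"],"tool shift cm",(R.T@(np.array(target)-s["position"])*100).round(2),"roll",(-(Q[2]-np.arctan2(R[1,1],R[0,1]))).round(3))
E
python3 -m jog '[{"tx":4.2,"ty":-2.4},{"tx":4.2,"ty":-2.4},{"tx":4.2,"ty":-2.4},{"tx":4.2,"ty":-2.4},{"tx":4.2,"ty":-2.4},{"tx":4.2,"ty":-2.4},{"tx":4.2,"ty":-2.4},{"tx":4.2,"ty":-2.4}]'
python3 -m jog '[{"roll":-0.148},{"roll":-0.148},{"roll":-0.148},{"roll":-0.148},{"roll":-0.148},{"roll":-0.148},{"roll":-0.148},{}]'
python3 -c "
from h import *
delta([ 0.51117,-0.23225,.1113])"
```

```text
1.6 tool shift cm [ 39.5  -22.61  13.02] roll -1.038$[0]: bad value
$[0]: bad value
```

```bash
python3 -m jog '[{"tx":4.2,"ty":-2.4,"tz":0,"roll":0,"jaw":1},{"tx":4.2,"ty":-2.4,"tz":0,"roll":0,"jaw":1},{"tx":4.2,"ty":-2.4,"tz":0,"roll":0,"jaw":1},{"tx":4.2,"ty":-2.4,"tz":0,"roll":0,"jaw":1},{"tx":4.2,"ty":-2.4,"tz":0,"roll":0,"jaw":1},{"tx":4.2,"ty":-2.4,"tz":0,"roll":0,"jaw":1},{"tx":4.2,"ty":-2.4,"tz":0,"roll":0,"jaw":1},{"tx":4.2,"ty":-2.4,"tz":0,"roll":0,"jaw":1}]'
python3 -m jog '[{"tx":0,"ty":0,"tz":0,"roll":-0.148,"jaw":1},{"tx":0,"ty":0,"tz":0,"roll":-0.148,"jaw":1},{"tx":0,"ty":0,"tz":0,"roll":-0.148,"jaw":1},{"tx":0,"ty":0,"tz":0,"roll":-0.148,"jaw":1},{"tx":0,"ty":0,"tz":0,"roll":-0.148,"jaw":1},{"tx":0,"ty":0,"tz":0,"roll":-0.148,"jaw":1},{"tx":0,"ty":0,"tz":0,"roll":-0.148,"jaw":1},{"tx":0,"ty":0,"tz":0,"roll":0,"jaw":1}]'
python3 -c "
from h import *
delta([ 0.51117,-0.23225,.1113])"
```

```text
time_s: 2.4
position: [0.4692, -0.2835, 0.2418]
tcp_rot: [[0.935, 0.356, 0.0], [0.356, -0.935, -0.0], [0.0, 0.001, -1.0]]
force: [0.1, -0.9, -0.1]
opening: 0.998
grasp_force: 0.0
time_s: 3.2
position: [0.4682, -0.2851, 0.2416]
tcp_rot: [[0.17, 0.985, 0.0], [0.985, -0.17, -0.0], [-0.0, 0.0, -1.0]]
force: [-0.1, -0.4, -0.9]
opening: 1.002
grasp_force: 0.0
3.2 tool shift cm [ 5.94  3.34 13.03] roll -0.002
```

```bash
python3 -m jog '[{"tx":3,"ty":1.7,"tz":2,"roll":0,"jaw":1},{"tx":2.9,"ty":1.6,"tz":2,"roll":0,"jaw":1},{"tx":0,"ty":0,"tz":2,"roll":0,"jaw":1},{"tx":0,"ty":0,"tz":0,"roll":0,"jaw":1}]'
python3 - <<'E'
from h import *
s=read_state();c=capture("wrist");cv2.imwrite("pics/w1.png",c["img"][:,:,::-1])
T=np.eye(4);T[:3,:3]=s["tcp_rot"];T[:3,3]=s["position"];c["cam_to_world"]=T@np.array(c["tool_from_camera"])
kin=S2W(Q,trayp(-.28,.025,.12));print("expect px",proj(c,kin))
for n in("knob_in","capsule"):print(n,[(x["point"],x["p"]) for x in landmark_of("wrist",n)])
tr=trace("wrist","knob_in");print([(x["bbox"],x["p"]) for x in tr])
r=landmark_of("wrist","knob_in")
if r:print(atz(c,r[0]["point"],kin[2]),kin)
delta(kin)
# prongs in top & scene
for n in("top","scene"):
    c=capture(n);h=cv2.cvtColor(c["img"],cv2.COLOR_RGB2HSV);m=cv2.inRange(h,(20,130,90),(35,255,255))
    nb,lab,st,ce=cv2.connectedComponentsWithStats(m)
    for i in range(1,nb):
        if st[i,4]>15:
            ys,xs=np.nonzero(lab==i);P=np.array([to_stand(atz(c,p,.243)) for p in zip(ys,xs)]);print(n,st[i].tolist(),"x",P[:,0].min(),P[:,0].max(),"y",P[:,1].mean())
E
```

```text
time_s: 3.6
position: [0.5095, -0.2307, 0.1791]
tcp_rot: [[0.171, 0.985, -0.005], [0.985, -0.171, 0.003], [0.002, -0.005, -1.0]]
force: [0.0, 0.1, 0.9]
opening: 0.999
grasp_force: 0.0
expect px [210.62817246 258.12345539]
knob_in [([213.1, 253.1], 0.61)]
capsule [([80.1, 253.2], 0.73)]
[([132.0, 1.6, 250.7, 229.8], 0.96)]
[ 0.50708702 -0.23353609  0.1113008 ] [ 0.5111667  -0.23224757  0.1113008 ]
3.85 tool shift cm [ 0.14 -0.03  7.15] roll -0.004
top [250, 134, 12, 59, 134] x -0.005384260533429337 0.11331165562401481 y -0.01661182559178451
top [291, 142, 11, 58, 139] x -0.006155501136404503 0.11058442705769579 y -0.09853357429921213
scene [258, 164, 7, 34, 100] x -0.004542808086003146 0.09397582099099484 y -0.017364925717453038
scene [222, 171, 4, 29, 71] x 0.010420649744211002 0.09211985445677962 y -0.09920422133633683
```

View pics/w1.png

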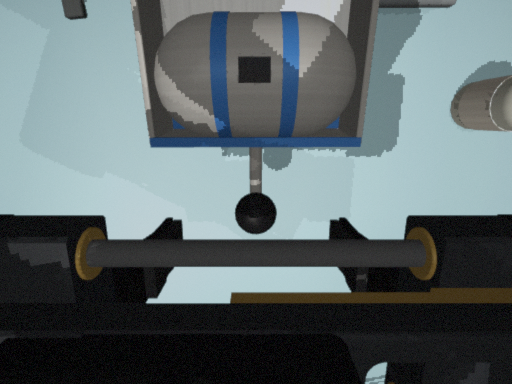

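The wrist view shows the knob at (213,255), between the fingers, within 3 mm of where I expected it. The blue wall and capsule are clear of them. The fork sits at stand y ≈ -0.058. Next I descend and grip.

```bash
python3 -m jog '[{"tx":0,"ty":-0.2,"tz":2.4,"roll":0,"jaw":1},{"tx":0,"ty":0,"tz":2.4,"roll":0,"jaw":1},{"tx":0.1,"ty":0,"tz":2.3,"roll":0,"jaw":1},{"tx":0,"ty":0,"tz":0,"roll":0,"jaw":1},{"tx":0,"ty":0,"tz":0,"roll":0,"jaw":1}]'
python3 -m jog '[{"tx":0,"ty":0,"tz":0,"roll":0,"jaw":0.2},{"tx":0,"ty":0,"tz":0,"roll":0,"jaw":0.2},{"tx":0,"ty":0,"tz":0,"roll":0,"jaw":0.2},{"tx":0,"ty":0,"tz":0,"roll":0,"jaw":0.2},{"tx":0,"ty":0,"tz":0,"roll":0,"jaw":0.2},{"tx":0,"ty":0,"tz":0,"roll":0,"jaw":0.2}]'
python3 -c "
from h import *
delta(S2W(Q,trayp(-.28,.025,.12)));s=read_state();print(s['position'],s['force'],s['opening'])"
```

```text
time_s: 4.45
position: [0.509, -0.2316, 0.111]
tcp_rot: [[0.171, 0.985, 0.0], [0.985, -0.171, -0.0], [-0.0, 0.0, -1.0]]
force: [0.8, 0.0, 1.0]
opening: 1.002
grasp_force: 0.0
time_s: 5.05
position: [0.5089, -0.2312, 0.1107]
tcp_rot: [[0.17, 0.985, 0.0], [0.985, -0.17, -0.0], [-0.0, 0.0, -1.0]]
force: [0.3, 0.3, -0.8]
opening: 0.539
grasp_force: 0.0
5.05 tool shift cm [-0.06  0.24 -0.06] roll -0.002
[ 0.50888653 -0.23120417  0.1106787 ] [ 0.31080337  0.27081757 -0.79364821] 0.5387402357517072
```

```bash
python3 -m jog '[{"tx":0,"ty":0,"tz":0,"roll":0,"jaw":0.2},{"tx":0,"ty":0,"tz":0,"roll":0,"jaw":0.2},{"tx":0,"ty":0,"tz":0,"roll":0,"jaw":0.2},{"tx":0,"ty":0,"tz":0,"roll":0,"jaw":0.2},{"tx":0,"ty":0,"tz":0,"roll":0,"jaw":0.2},{"tx":0,"ty":0,"tz":0,"roll":0,"jaw":0.2}]'
cat >> h.py <<'E'
Z0=None
def cap():
    "capsule stand-y from top and scene with tilt-known height"
    s=read_state();out=[]
    for n in("top","scene"):
        t0=read_state()["time_s"];c=capture(n);r=landmark_of(n,"capsule")
        for x in r[:2]:
            y=to_stand(atz(c,x["point"],.155))
            out.append((n,round(t0,2),round(x["p"],2),y[:2].round(4).tolist()))
    return out
E
python3 -c "
from h import *
s=read_state();print(s['position'],s['force'],s['opening'],s['grasp_force']);print(*cap(),sep='\n')"
```

```text
time_s: 5.65
position: [0.5089, -0.2312, 0.1105]
tcp_rot: [[0.17, 0.985, 0.0], [0.985, -0.17, 0.0], [0.0, 0.0, -1.0]]
force: [0.9, -0.5, -1.4]
opening: 0.349
grasp_force: 30.0
[ 0.5089034  -0.23118692  0.11046929] [ 0.94590387 -0.45287373 -1.38022962] 0.3491542196458102 29.996321126818657
('top', 5.65, 0.98, [-0.0016, -0.1845])
('top', 5.65, 0.36, [-0.0244, -0.0072])
('scene', 5.75, 0.74, [0.0454, -0.271])
('scene', 5.75, 0.57, [0.0183, -0.1885])
```

Gripped: opening 0.349 ≈ 30 mm, force 30 N. I'll bring the trough to level: the TCP rises 33.7 mm to z ≈ 0.1442.

```bash
python3 -m jog '[{"tx":0.03,"ty":0,"tz":-0.6,"roll":0,"jaw":0.2},{"tx":0.03,"ty":0,"tz":-0.7,"roll":0,"jaw":0.2},{"tx":0.02,"ty":0,"tz":-0.7,"roll":0,"jaw":0.2},{"tx":0.02,"ty":0,"tz":-0.7,"roll":0,"jaw":0.2},{"tx":0,"ty":0,"tz":-0.7,"roll":0,"jaw":0.2},{"tx":0,"ty":0,"tz":0,"roll":0,"jaw":0.2},{"tx":0,"ty":0,"tz":0,"roll":0,"jaw":0.2}]'
cat >> h.py <<'E'
def rep():
    s=read_state();print("z",round(s["position"][2],4),"tilt~",round((.1442-s["position"][2])/.28,4),"F",np.round(s["force"],1),"op",round(s["opening"],3));print(*cap(),sep="\n")
E
python3 - <<'E'
from h import *
rep()
c=capture("scene");cv2.imwrite("pics/s2.png",cv2.resize(c["img"][100:260,100:400,::-1],None,fx=2.5,fy=2.5))
E
```

```text
time_s: 6.55
position: [0.5091, -0.2302, 0.1448]
tcp_rot: [[0.17, 0.985, 0.001], [0.985, -0.17, -0.0], [-0.0, 0.001, -1.0]]
force: [0.4, -1.5, -4.4]
opening: 0.345
grasp_force: 30.0
z 0.1448 tilt~ -0.0023 F [ 0.4 -1.5 -4.4] op 0.345
('top', 6.55, 0.83, [-0.0036, -0.1793])
('scene', 6.65, 0.55, [0.0049, -0.1855])
```

View pics/s2.png

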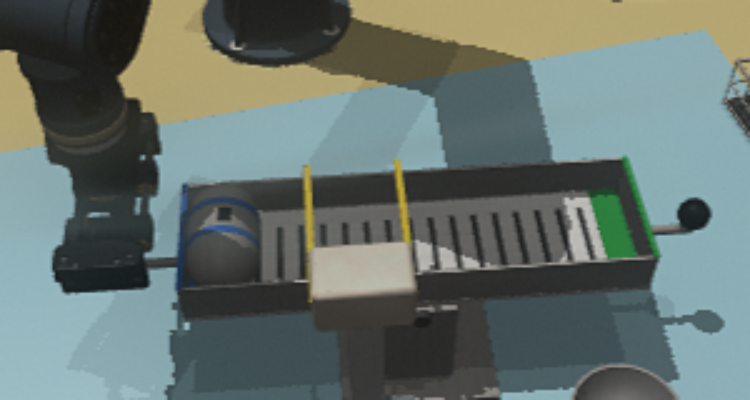

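The picture shows the trough level, the capsule still at the blue end and the gripper on the knob. I'll give it a short gentle tilt, then go back to level.

```bash
python3 -m jog '[{"tx":0,"ty":0,"tz":-0.8,"roll":0,"jaw":0.2},{"tx":0,"ty":0,"tz":0,"roll":0,"jaw":0.2},{"tx":0,"ty":0,"tz":0,"roll":0,"jaw":0.2},{"tx":0,"ty":0,"tz":0,"roll":0,"jaw":0.2},{"tx":0,"ty":0,"tz":0,"roll":0,"jaw":0.2},{"tx":0,"ty":0,"tz":0,"roll":0,"jaw":0.2},{"tx":0,"ty":0,"tz":0,"roll":0,"jaw":0.2}]'
python3 -c "
from h import *
rep()"
```

```text
time_s: 7.5
position: [0.5092, -0.2296, 0.1524]
tcp_rot: [[0.17, 0.985, 0.0], [0.985, -0.17, 0.001], [0.001, -0.0, -1.0]]
force: [4.5, 3.3, -4.3]
opening: 0.343
grasp_force: 30.0
z 0.1524 tilt~ -0.0293 F [ 4.5  3.3 -4.3] op 0.343
('top', 7.5, 0.6, [-0.0035, -0.1483])
('scene', 7.6, 0.78, [-0.0009, -0.1532])
```

```bash
python3 -m jog '[{"tx":0,"ty":0,"tz":0.8,"roll":0,"jaw":0.2},{"tx":0,"ty":0,"tz":0,"roll":0,"jaw":0.2},{"tx":0,"ty":0,"tz":0,"roll":0,"jaw":0.2},{"tx":0,"ty":0,"tz":0,"roll":0,"jaw":0.2}]'
python3 -c "
from h import *
rep()"
```

```text
time_s: 8.1
position: [0.509, -0.2303, 0.1446]
tcp_rot: [[0.17, 0.985, -0.0], [0.985, -0.17, 0.0], [0.0, -0.0, -1.0]]
force: [4.1, 2.7, -2.9]
opening: 0.347
grasp_force: 30.0
z 0.1446 tilt~ -0.0014 F [ 4.1  2.7 -2.9] op 0.347
('top', 8.1, 0.63, [-0.004, -0.1004])
('top', 8.1, 0.54, [0.0047, -0.2789])
('scene', 8.2, 0.64, [-0.0002, -0.1079])
```

```bash
python3 -m jog '[{"tx":0,"ty":0,"tz":0,"roll":0,"jaw":0.2},{"tx":0,"ty":0,"tz":0,"roll":0,"jaw":0.2},{"tx":0,"ty":0,"tz":0,"roll":0,"jaw":0.2},{"tx":0,"ty":0,"tz":0,"roll":0,"jaw":0.2},{"tx":0,"ty":0,"tz":0,"roll":0,"jaw":0.2}]'
cat > sil.py <<'E'
from h import *
# capsule y via silhouette comparison: project model outline (cylinder r=.035, half len .025 + caps) for candidate y, match trace bbox/centroid
def model(c,y,t=0):
    u=np.linspace(0,np.pi,25);v=np.linspace(0,2*np.pi,49);P=[]
    for a in u:
        for b in v:
            x=.035*np.cos(a);P.append([x+(.025 if x>0 else -.025),y+.035*np.sin(a)*np.cos(b)-.035*np.sin(t),.12+.035+y*np.sin(t)+.035*np.sin(a)*np.sin(b)])
    pts=np.array([proj(c,S2W(Q,p))[::-1] for p in P],np.float32)
    m=np.zeros((384,512),np.uint8);cv2.fillConvexPoly(m,cv2.convexHull(pts).round().astype(int),1);return m>0
def silh(save=None):
    for n in("top","scene"):
        c=capture(n);tr=trace(n,"capsule")
        if save and n=="top":cv2.imwrite(save,cv2.resize(c["img"][130:260,180:380,::-1],None,fx=4,fy=4))
        for x in tr[:1]:
            ys=np.arange(-.185,.186,.002);io=[]
            for y in ys:
                m=model(c,y);io.append((m&x["pixels"]).sum()/(m|x["pixels"]).sum())
            i=int(np.argmax(io));print(n,"p",round(x["p"],2),"y",ys[i].round(4),"iou",round(io[i],3),x["bbox"])
E
python3 -c "
from sil import *
silh('pics/t3.png');rep()"
```

```text
time_s: 8.8
position: [0.509, -0.2303, 0.1446]
tcp_rot: [[0.17, 0.985, 0.0], [0.985, -0.17, -0.0], [-0.0, 0.0, -1.0]]
force: [1.4, 2.1, -2.0]
opening: 0.347
grasp_force: 30.0
top p 0.82 y -0.083 iou 0.896 [260.6, 176.5, 39.1, 50.2]
scene p 0.97 y -0.079 iou 0.497 [218.1, 172.9, 30.3, 31.6]
z 0.1446 tilt~ -0.0013 F [ 1.7  1.7 -3. ] op 0.343
('top', 9.0, 0.81, [0.0003, -0.0826])
('top', 9.0, 0.6, [0.0036, -0.2747])
('scene', 9.1, 0.67, [-0.0032, -0.0896])
```

View pics/t3.png

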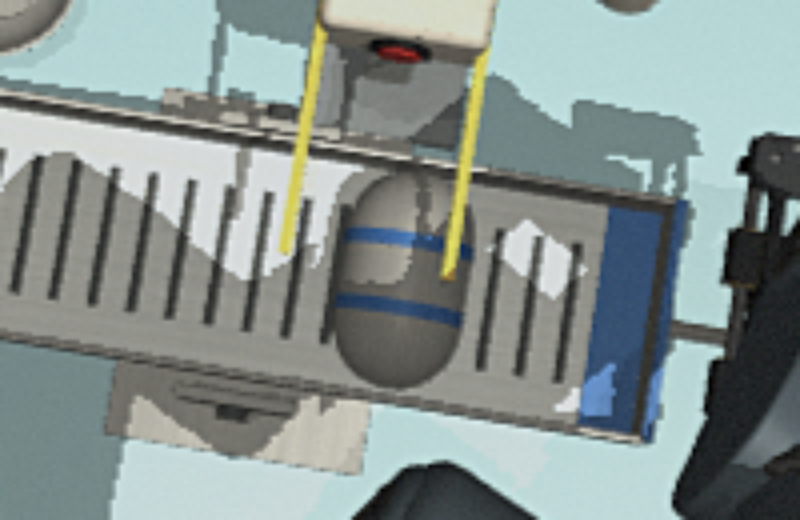

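The top picture shows the capsule at about (285,403) in the crop and the fork middle at about (265,367). It is roughly 25 mm short (-0.083 against -0.058), so I'll nudge it.

```bash
python3 -m jog '[{"tx":0,"ty":0,"tz":-0.8,"roll":0,"jaw":0.2},{"tx":0,"ty":0,"tz":0,"roll":0,"jaw":0.2},{"tx":0,"ty":0,"tz":0,"roll":0,"jaw":0.2},{"tx":0,"ty":0,"tz":0,"roll":0,"jaw":0.2},{"tx":0,"ty":0,"tz":0.8,"roll":0,"jaw":0.2},{"tx":0,"ty":0,"tz":0,"roll":0,"jaw":0.2},{"tx":0,"ty":0,"tz":0,"roll":0,"jaw":0.2},{"tx":0,"ty":0,"tz":0,"roll":0,"jaw":0.2}]'
python3 -c "
from sil import *
rep();silh('pics/t4.png')"
```

```text
time_s: 10.0
position: [0.509, -0.2303, 0.1446]
tcp_rot: [[0.17, 0.985, -0.0], [0.985, -0.17, 0.0], [0.0, -0.0, -1.0]]
force: [2.7, 2.1, -1.4]
opening: 0.349
grasp_force: 30.0
z 0.1446 tilt~ -0.0013 F [ 2.7  2.1 -1.4] op 0.349
('top', 10.0, 0.68, [-0.0003, -0.0539])
('top', 10.0, 0.32, [-0.0004, 0.0009])
('scene', 10.1, 0.58, [-0.0035, -0.0595])
top p 0.6 y -0.053 iou 0.948 [248.9, 170.9, 39.9, 53.4]
scene p 0.57 y -0.051 iou 0.578 [228.1, 169.7, 31.9, 30.3]
```

View pics/t4.png

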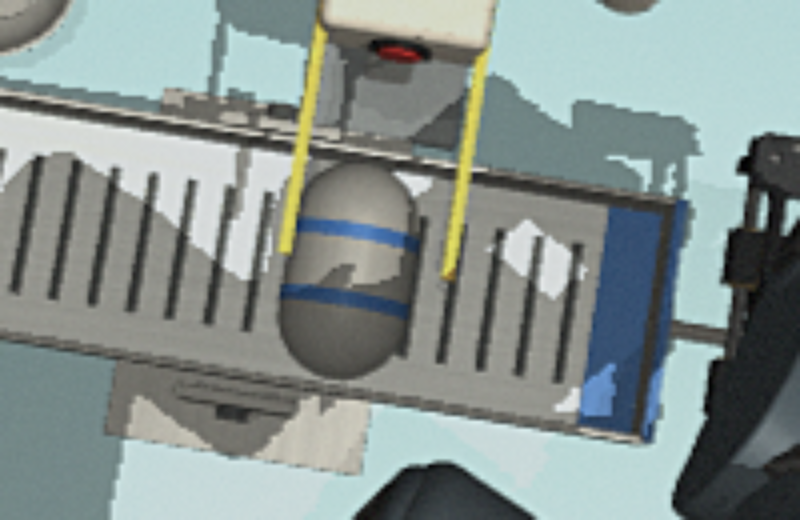

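The capsule sits between the prongs at y ≈ -0.053, against -0.058 for the fork, and it has stopped. Crop centre is about (270,350), some 5 mm past the middle once parallax is counted. Now I hold.

```bash
python3 -m jog '[{"tx":0,"ty":0,"tz":0,"roll":0,"jaw":0.2},{"tx":0,"ty":0,"tz":0,"roll":0,"jaw":0.2},{"tx":0,"ty":0,"tz":0,"roll":0,"jaw":0.2},{"tx":0,"ty":0,"tz":0,"roll":0,"jaw":0.2},{"tx":0,"ty":0,"tz":0,"roll":0,"jaw":0.2},{"tx":0,"ty":0,"tz":0,"roll":0,"jaw":0.2},{"tx":0,"ty":0,"tz":0,"roll":0,"jaw":0.2},{"tx":0,"ty":0,"tz":0,"roll":0,"jaw":0.2}]'
python3 -c "
from sil import *
rep();silh()
import scipy
for n in('top','scene'):
    c=capture(n)
    for x in landmark_of(n,'fork')[:2]+landmark_of(n,'reader')[:1]: print(n,x['p'],to_stand(atz(c,x['point'],.24)),to_stand(atz(c,x['point'],0)))
"
```

```text
time_s: 11.2
position: [0.5091, -0.2303, 0.1446]
tcp_rot: [[0.17, 0.985, 0.0], [0.985, -0.17, -0.0], [-0.0, 0.0, -1.0]]
force: [2.3, 1.1, -1.3]
opening: 0.35
grasp_force: 30.0
z 0.1446 tilt~ -0.0013 F [ 2.3  1.1 -1.3] op 0.35
('top', 11.2, 0.66, [0.001, -0.0528])
('scene', 11.3, 0.73, [-0.0061, -0.0518])
top p 0.6 y -0.051 iou 0.897 [247.2, 169.6, 36.7, 54.0]
scene p 0.74 y -0.053 iou 0.546 [231.0, 172.0, 28.3, 29.1]
scene 0.58 [ 0.24511852 -0.06496051  0.24      ] [ 0.10017316 -0.05935095  0.        ]
```

```bash
python3 -m jog '[{"tx":0,"ty":0,"tz":0,"roll":0,"jaw":0.2},{"tx":0,"ty":0,"tz":0,"roll":0,"jaw":0.2},{"tx":0,"ty":0,"tz":0,"roll":0,"jaw":0.2},{"tx":0,"ty":0,"tz":0,"roll":0,"jaw":0.2},{"tx":0,"ty":0,"tz":0,"roll":0,"jaw":0.2},{"tx":0,"ty":0,"tz":0,"roll":0,"jaw":0.2},{"tx":0,"ty":0,"tz":0,"roll":0,"jaw":0.2},{"tx":0,"ty":0,"tz":0,"roll":0,"jaw":0.2}]' >/dev/null
python3 -m jog '[{"tx":0,"ty":0,"tz":0,"roll":0,"jaw":0.2},{"tx":0,"ty":0,"tz":0,"roll":0,"jaw":0.2},{"tx":0,"ty":0,"tz":0,"roll":0,"jaw":0.2},{"tx":0,"ty":0,"tz":0,"roll":0,"jaw":0.2},{"tx":0,"ty":0,"tz":0,"roll":0,"jaw":0.2},{"tx":0,"ty":0,"tz":0,"roll":0,"jaw":0.2},{"tx":0,"ty":0,"tz":0,"roll":0,"jaw":0.2},{"tx":0,"ty":0,"tz":0,"roll":0,"jaw":0.2}]' >/dev/null
python3 -m jog '[{"tx":0,"ty":0,"tz":0,"roll":0,"jaw":0.2},{"tx":0,"ty":0,"tz":0,"roll":0,"jaw":0.2},{"tx":0,"ty":0,"tz":0,"roll":0,"jaw":0.2},{"tx":0,"ty":0,"tz":0,"roll":0,"jaw":0.2},{"tx":0,"ty":0,"tz":0,"roll":0,"jaw":0.2},{"tx":0,"ty":0,"tz":0,"roll":0,"jaw":0.2},{"tx":0,"ty":0,"tz":0,"roll":0,"jaw":0.2},{"tx":0,"ty":0,"tz":0,"roll":0,"jaw":0.2}]' >/dev/null
python3 -m jog '[{"tx":0,"ty":0,"tz":0,"roll":0,"jaw":0.2},{"tx":0,"ty":0,"tz":0,"roll":0,"jaw":0.2},{"tx":0,"ty":0,"tz":0,"roll":0,"jaw":0.2},{"tx":0,"ty":0,"tz":0,"roll":0,"jaw":0.2},{"tx":0,"ty":0,"tz":0,"roll":0,"jaw":0.2}]' >/dev/null
python3 -c "
from sil import *
rep()"
```

```text
z 0.1445 tilt~ -0.0012 F [ 2.2  0.3 -1.7] op 0.351
('top', 14.8, 0.87, [-0.0022, -0.0439])
```

```bash
python3 -c "
from sil import *
silh();rep()"
```

```text
top p 0.61 y -0.051 iou 0.941 [247.6, 169.6, 37.3, 55.0]
scene p 0.79 y -0.051 iou 0.598 [226.9, 173.0, 32.9, 27.5]
z 0.1446 tilt~ -0.0013 F [ 2.5  0.7 -1.7] op 0.344
('top', 15.2, 0.68, [-0.0058, -0.0488])
('scene', 15.3, 0.91, [-0.0007, -0.0529])
```

Steady at about -0.051, roughly 7 mm off centre. There's plenty of time, so I'll nudge it slightly back and hold again for margin.

```bash
python3 -m jog '[{"tx":0,"ty":0,"tz":0.8,"roll":0,"jaw":0.2},{"tx":0,"ty":0,"tz":0,"roll":0,"jaw":0.2},{"tx":0,"ty":0,"tz":-0.8,"roll":0,"jaw":0.2},{"tx":0,"ty":0,"tz":0,"roll":0,"jaw":0.2},{"tx":0,"ty":0,"tz":0,"roll":0,"jaw":0.2},{"tx":0,"ty":0,"tz":0,"roll":0,"jaw":0.2}]'
python3 -c "
from sil import *
silh();rep()"
```

```text
time_s: 16.0
position: [0.509, -0.2302, 0.1447]
tcp_rot: [[0.17, 0.985, 0.0], [0.985, -0.17, -0.0], [-0.0, 0.0, -1.0]]
force: [1.1, -0.8, -1.4]
opening: 0.347
grasp_force: 30.0
top p 0.69 y -0.059 iou 0.924 [252.3, 171.7, 37.9, 55.3]
scene p 0.84 y -0.059 iou 0.594 [225.6, 170.1, 29.7, 27.8]
z 0.1445 tilt~ -0.0012 F [ 1.4 -0.9 -1.8] op 0.345
('scene', 16.3, 0.9, [-0.0056, -0.0577])
```

Centred at -0.059. I hold for another 4 s or so.

```bash
python3 -m jog '[{"tx":0,"ty":0,"tz":0,"roll":0,"jaw":0.2},{"tx":0,"ty":0,"tz":0,"roll":0,"jaw":0.2},{"tx":0,"ty":0,"tz":0,"roll":0,"jaw":0.2},{"tx":0,"ty":0,"tz":0,"roll":0,"jaw":0.2},{"tx":0,"ty":0,"tz":0,"roll":0,"jaw":0.2},{"tx":0,"ty":0,"tz":0,"roll":0,"jaw":0.2},{"tx":0,"ty":0,"tz":0,"roll":0,"jaw":0.2},{"tx":0,"ty":0,"tz":0,"roll":0,"jaw":0.2}]' >/dev/null
python3 -m jog '[{"tx":0,"ty":0,"tz":0,"roll":0,"jaw":0.2},{"tx":0,"ty":0,"tz":0,"roll":0,"jaw":0.2},{"tx":0,"ty":0,"tz":0,"roll":0,"jaw":0.2},{"tx":0,"ty":0,"tz":0,"roll":0,"jaw":0.2},{"tx":0,"ty":0,"tz":0,"roll":0,"jaw":0.2},{"tx":0,"ty":0,"tz":0,"roll":0,"jaw":0.2},{"tx":0,"ty":0,"tz":0,"roll":0,"jaw":0.2},{"tx":0,"ty":0,"tz":0,"roll":0,"jaw":0.2}]' >/dev/null
python3 -m jog '[{"tx":0,"ty":0,"tz":0,"roll":0,"jaw":0.2},{"tx":0,"ty":0,"tz":0,"roll":0,"jaw":0.2},{"tx":0,"ty":0,"tz":0,"roll":0,"jaw":0.2},{"tx":0,"ty":0,"tz":0,"roll":0,"jaw":0.2},{"tx":0,"ty":0,"tz":0,"roll":0,"jaw":0.2},{"tx":0,"ty":0,"tz":0,"roll":0,"jaw":0.2},{"tx":0,"ty":0,"tz":0,"roll":0,"jaw":0.2},{"tx":0,"ty":0,"tz":0,"roll":0,"jaw":0.2}]' >/dev/null
python3 -m jog '[{"tx":0,"ty":0,"tz":0,"roll":0,"jaw":0.2},{"tx":0,"ty":0,"tz":0,"roll":0,"jaw":0.2},{"tx":0,"ty":0,"tz":0,"roll":0,"jaw":0.2},{"tx":0,"ty":0,"tz":0,"roll":0,"jaw":0.2},{"tx":0,"ty":0,"tz":0,"roll":0,"jaw":0.2},{"tx":0,"ty":0,"tz":0,"roll":0,"jaw":0.2},{"tx":0,"ty":0,"tz":0,"roll":0,"jaw":0.2},{"tx":0,"ty":0,"tz":0,"roll":0,"jaw":0.2}]' >/dev/null
python3 -m jog '[{"tx":0,"ty":0,"tz":0,"roll":0,"jaw":0.2},{"tx":0,"ty":0,"tz":0,"roll":0,"jaw":0.2},{"tx":0,"ty":0,"tz":0,"roll":0,"jaw":0.2},{"tx":0,"ty":0,"tz":0,"roll":0,"jaw":0.2},{"tx":0,"ty":0,"tz":0,"roll":0,"jaw":0.2},{"tx":0,"ty":0,"tz":0,"roll":0,"jaw":0.2}]' >/dev/null
python3 -c "
from sil import *
silh()"
python3 -m jog '[{"tx":0,"ty":0,"tz":-0.8,"roll":0,"jaw":0.2},{"tx":0,"ty":0,"tz":0,"roll":0,"jaw":0.2},{"tx":0,"ty":0,"tz":0,"roll":0,"jaw":0.2},{"tx":0,"ty":0,"tz":0,"roll":0,"jaw":0.2},{"tx":0,"ty":0,"tz":0,"roll":0,"jaw":0.2},{"tx":0,"ty":0,"tz":0,"roll":0,"jaw":0.2},{"tx":0,"ty":0,"tz":0,"roll":0,"jaw":0.2},{"tx":0,"ty":0,"tz":0.8,"roll":0,"jaw":0.2}]'
python3 -c "
from sil import *
silh();rep()"
```

```text
top p 0.78 y -0.061 iou 0.941 [250.8, 168.8, 39.7, 56.9]
scene p 0.89 y -0.061 iou 0.573 [225.4, 172.0, 29.5, 25.4]
time_s: 21.2
position: [0.5091, -0.2302, 0.1451]
tcp_rot: [[0.17, 0.986, 0.0], [0.986, -0.17, -0.001], [-0.001, 0.001, -1.0]]
force: [2.5, 0.3, -0.7]
opening: 0.345
grasp_force: 30.0
top p 0.93 y -0.021 iou 0.887 [236.5, 168.4, 36.7, 55.7]
scene p 0.65 y -0.015 iou 0.626 [241.8, 168.7, 31.9, 42.8]
z 0.1443 tilt~ -0.0004 F [ 2.6  2.5 -1.5] op 0.345
('top', 21.4, 0.69, [-0.0032, -0.0005])
('scene', 21.5, 0.84, [0.0032, -0.0109])
```

```bash
python3 -m jog '[{"tx":0,"ty":0,"tz":-0.8,"roll":0,"jaw":0.2},{"tx":0,"ty":0,"tz":0,"roll":0,"jaw":0.2},{"tx":0,"ty":0,"tz":0,"roll":0,"jaw":0.2},{"tx":0,"ty":0,"tz":0,"roll":0,"jaw":0.2},{"tx":0,"ty":0,"tz":0,"roll":0,"jaw":0.2},{"tx":0,"ty":0,"tz":0,"roll":0,"jaw":0.2},{"tx":0,"ty":0,"tz":0,"roll":0,"jaw":0.2},{"tx":0,"ty":0,"tz":0.8,"roll":0,"jaw":0.2}]'
python3 -m jog '[{"tx":0,"ty":0,"tz":0,"roll":0,"jaw":0.2},{"tx":0,"ty":0,"tz":0,"roll":0,"jaw":0.2},{"tx":0,"ty":0,"tz":0,"roll":0,"jaw":0.2},{"tx":0,"ty":0,"tz":0,"roll":0,"jaw":0.2},{"tx":0,"ty":0,"tz":0,"roll":0,"jaw":0.2}]' >/dev/null
python3 -c "
from sil import *
silh();rep()"
```

```text
time_s: 22.4
position: [0.5091, -0.2302, 0.1455]
tcp_rot: [[0.17, 0.985, 0.001], [0.985, -0.17, -0.001], [-0.001, 0.001, -1.0]]
force: [1.2, 1.5, 1.4]
opening: 0.352
grasp_force: 30.0
top p 0.65 y -0.173 iou 0.126 [109.8, 148.7, 250.9, 100.2]
z 0.1447 tilt~ -0.0017 F [2.1 1.6 2.8] op 0.351
('scene', 23.2, 0.64, [0.0081, 0.1098])
```

```bash
python3 -m jog '[{"tx":0,"ty":0,"tz":0,"roll":0,"jaw":0.2},{"tx":0,"ty":0,"tz":0,"roll":0,"jaw":0.2},{"tx":0,"ty":0,"tz":-0.8,"roll":0,"jaw":0.2},{"tx":0,"ty":0,"tz":0,"roll":0,"jaw":0.2},{"tx":0,"ty":0,"tz":0,"roll":0,"jaw":0.2},{"tx":0,"ty":0,"tz":0,"roll":0,"jaw":0.2},{"tx":0,"ty":0,"tz":0,"roll":0,"jaw":0.2},{"tx":0,"ty":0,"tz":0,"roll":0,"jaw":0.2}]' >/dev/null
python3 -m jog '[{"tx":0,"ty":0,"tz":0,"roll":0,"jaw":0.2},{"tx":0,"ty":0,"tz":0,"roll":0,"jaw":0.2},{"tx":0,"ty":0,"tz":0,"roll":0,"jaw":0.2},{"tx":0,"ty":0,"tz":0,"roll":0,"jaw":0.2},{"tx":0,"ty":0,"tz":0,"roll":0,"jaw":0.2},{"tx":0,"ty":0,"tz":0,"roll":0,"jaw":0.2},{"tx":0,"ty":0,"tz":0,"roll":0,"jaw":0.2},{"tx":0,"ty":0,"tz":0,"roll":0,"jaw":0.2}]' >/dev/null
python3 -c "
from sil import *
silh();rep()"
```

```text
top p 0.83 y 0.183 iou 0.946 [142.6, 152.2, 36.0, 56.2]
scene p 0.76 y 0.185 iou 0.891 [322.4, 167.9, 33.0, 38.8]
z 0.1529 tilt~ -0.0312 F [3.1 5.3 3. ] op 0.347
('top', 25.1, 0.58, [-0.0007, 0.1853])
('scene', 25.2, 0.84, [-0.0021, 0.1778])
('scene', 25.2, 0.19, [0.0064, -0.2814])
```

```bash
python3 -m jog '[{"tx":0.05,"ty":0,"tz":-0.4,"roll":0,"jaw":0.2},{"tx":0.07,"ty":0,"tz":-0.4,"roll":0,"jaw":0.2},{"tx":0.08,"ty":0,"tz":-0.4,"roll":0,"jaw":0.2},{"tx":0.09,"ty":0,"tz":-0.4,"roll":0,"jaw":0.2},{"tx":0.09,"ty":0,"tz":-0.4,"roll":0,"jaw":0.2},{"tx":0.1,"ty":0,"tz":-0.35,"roll":0,"jaw":0.2},{"tx":0,"ty":0,"tz":0,"roll":0,"jaw":0.2},{"tx":0,"ty":0,"tz":0,"roll":0,"jaw":0.2}]'
python3 -c "
from sil import *
rep()"
```

```text
time_s: 26.1
position: [0.5098, -0.2259, 0.1762]
tcp_rot: [[0.17, 0.985, 0.0], [0.985, -0.17, -0.001], [-0.001, 0.0, -1.0]]
force: [0.9, 2.4, 3.4]
opening: 0.343
grasp_force: 30.0
z 0.1762 tilt~ -0.1143 F [0.9 2.4 3.4] op 0.343
('top', 26.1, 0.8, [-0.0084, 0.181])
('top', 26.1, 0.3, [-0.0024, 0.2702])
('scene', 26.2, 0.96, [0.0257, 0.1741])
```

Near the stop, so I release and rise straight up.

```bash
python3 -m jog '[{"tx":0,"ty":0,"tz":0,"roll":0,"jaw":0.9},{"tx":0,"ty":0,"tz":0,"roll":0,"jaw":0.9},{"tx":0,"ty":0,"tz":0,"roll":0,"jaw":0.9},{"tx":0,"ty":0,"tz":0,"roll":0,"jaw":0.9},{"tx":0,"ty":0,"tz":0,"roll":0,"jaw":0.9},{"tx":0,"ty":0,"tz":0,"roll":0,"jaw":0.9},{"tx":0,"ty":0,"tz":0,"roll":0,"jaw":0.9},{"tx":0,"ty":0,"tz":0,"roll":0,"jaw":0.9}]'
python3 -m jog '[{"tx":0,"ty":0,"tz":-0.5,"roll":0,"jaw":0.9},{"tx":0,"ty":0,"tz":-1,"roll":0,"jaw":0.9},{"tx":0,"ty":0,"tz":-2,"roll":0,"jaw":0.9},{"tx":0,"ty":0,"tz":-3,"roll":0,"jaw":0.9},{"tx":-2,"ty":0,"tz":-3,"roll":0,"jaw":0.9},{"tx":-3,"ty":0,"tz":0,"roll":0,"jaw":0.9},{"tx":0,"ty":0,"tz":0,"roll":0,"jaw":0.9},{"tx":0,"ty":0,"tz":0,"roll":0,"jaw":0.9}]'
python3 - <<'E'
from sil import *
rep();c=capture("scene");cv2.imwrite("pics/s5.png",c["img"][:,:,::-1])
for k in(1,-1):
    for n in("top","scene"):
        r=landmark_of(n,"knob_in" if k<0 else "knob_out")
        if r: print(n,k,np.round(r[0]["point"],1),"expect at -.12",proj(capture(n),S2W(Q,trayp(.28*k,.025,-.12))).round(1),"at -.09",proj(capture(n),S2W(Q,trayp(.28*k,.025,-.09))).round(1))
E
```

```text
time_s: 27.1
position: [0.5099, -0.2255, 0.1761]
tcp_rot: [[0.17, 0.985, -0.0], [0.985, -0.17, -0.0], [-0.0, -0.0, -1.0]]
force: [-0.6, -0.5, 0.1]
opening: 0.885
grasp_force: 0.0
time_s: 27.9
position: [0.5011, -0.2749, 0.2716]
tcp_rot: [[0.172, 0.985, 0.0], [0.985, -0.172, 0.0], [0.0, 0.0, -1.0]]
force: [-0.7, 0.1, 0.2]
opening: 0.902
grasp_force: 0.0
z 0.2716 tilt~ -0.4551 F [-0.7  0.1  0.2] op 0.902
('top', 27.9, 0.73, [-0.0087, 0.1896])
('scene', 28.0, 0.69, [0.0267, 0.1785])
('scene', 28.0, 0.35, [-0.0131, -0.2847])
top 1 [175.  121.7] expect at -.12 [174.9 122.2] at -.09 [174.4 121.2]
scene 1 [195.  375.4] expect at -.12 [194.6 375.1] at -.09 [192.4 375.9]
scene -1 [193.2 147.1] expect at -.12 [191.4 149.3] at -.09 [193.7 149.3]
```

View pics/s5.png

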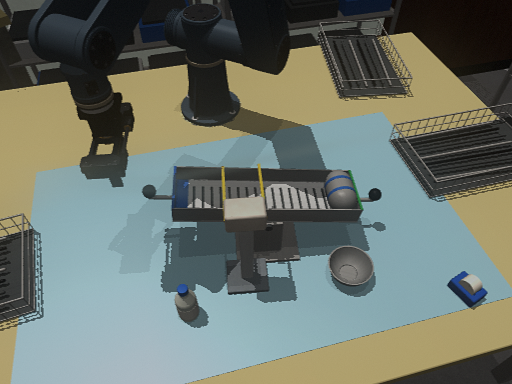

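The capsule rests at the green end (~(188,341)). The green knob is at (195,375), where it should be for -0.12 rad. The gripper is clear, and the dish and bottle haven't moved.

```bash
python3 -c "
from rig import hand_in
print(hand_in())"
```

```text
the job is handed in; nothing more can be done
None
```

I handed the job in at about 28 s. By my camera measurements the capsule was held within a few mm of the fork's centre for over 4 s, then rolled slowly to the green end. The trough is fully down on that side, and the knob is released with the gripper clear. The hand-in call gave no verdict.

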